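# Lever open the shielded sample well

### The job

Open the heavy steel flap of the shielded sample well with its lever: push the upright peg of the swivel catch with a fingertip, towards the well and round to its stop, so that the catch no longer blocks the lever. Then press the paddle at the lever's long end all the way down onto its rubber stop, and finish while holding it down so that the flap stays up. Grasp nothing, leave the lever in its fork, do not touch the flap itself, and leave the jars and other things where they stand.

Things in the scene. Friction and masses are not known exactly. Their poses are not given: they have to be found in the camera images.
- stand: fixed steel bed plate 480 x 260 x 12 mm on the table, carrying the mechanism. Origin: on the table surface straight below the lever's paddle; x runs level along the lever from the paddle to the well, z up. Plate spans x -40 to 440, y -130 to 130 mm. Place varies, and yaw from -1.6 to -1.0: the paddle is at the robot's left, the well at its right, the catch's side (+y) away from the robot.
- rubber_stop (a point): centre of the top of the round rubber stop under the paddle, 32 mm across, top 36 mm above the table.
- fork (a point): the fulcrum, midway between the two grey cheeks of the fork, at the level of their tops, 101 mm above the table; they span stand x 197 to 243, y -27 to 27. Beyond: a grey block at x 303 that carries the short end at rest, and the grey well, an open box 112 long (along stand x), 136 wide, centred at stand (370, 0), top 78 mm high, covered by the flap.
- lever: loose aluminium lever resting in the fork by a 12 mm cross pin: bar 24 wide, 8 thick, 220 from pin to paddle centre, 85 from pin to the nose under the flap's lip. Dark counterweight on the short arm: untouched it rests long end up. Origin: centre of the pin, stand (220, 0), height 85 mm. Axes parallel to the stand's at rest; fully pressed it has tilted 0.4 rad.
- lever_pad (a point): centre of the upper face of the paddle at the lever's long end, 50 long, 44 wide, 8 thick. At rest about 133 mm above the table, sloping 0.2 rad, free edge higher; fully down on the stop about 45 mm, sloping the other way, straight below (within 5 mm). A wide fingertip ends a few mm higher. Pressing takes 4 to 9 N, far more at the rigid stop; let go, it springs up.
- catch (a joint): swivel catch, rad: flat dark bar 140 long, 16 wide, 10 thick turning level on a post at stand (115, 55), top face 96 mm high. At 0 it lies across the stand, its nose just under the lever, blocking it. It grows to a stop at 1.35 as the peg end swings towards the well and the nose towards the paddle. Starts -0.1 to 0.2; frees the lever from 1.1. Stays where left; 1 to 2 N at the peg.
- catch_peg (a point): centre of the top of the upright steel peg, 12 mm thick and 40 mm tall, on the outer end of the catch, 60 mm from the post's axis (at angle 0 it is at stand (115, 115)); top at 136 mm above the table.
- flap (a joint): angle of the flap, rad: steel plate 127 long, 136 wide, 18 thick, about 2.4 kg, lying level on the well, hinged along its edge farthest from the lever, at stand x 412, height 78 mm. 0 closed, grows as the edge over the lever rises; about 0.27 with the lever fully down.
- flap_lip (a point): middle of the upper edge of the flap, lever side; at rest at stand (285, 0), height 96 mm, above the lever's nose.
- jar_a: loose amber glass sample jar, 52 across, 80 tall, standing on the bed plate on the robot's side of the lever. Origin: centre of its underside.
- weight: loose steel balance weight with a neck, 40 across, 60 tall, on the bed plate on the robot's side of the fork. Origin: centre of its underside.
- beaker: loose clear plastic beaker, 50 across, 60 tall, on the bed plate beyond the lever, beside the well. Origin: centre of its underside.
- wash_bottle: loose white wash bottle, 66 across, 170 tall, on the table well off to the side. Origin: centre of its underside.
- jar_b: loose large jar, 80 across, 120 tall, on the table off to the side. Origin: centre of its underside.
- mug: loose white mug, 80 across, 90 tall, on the table off to the side. Origin: centre of its underside.
- jar_c: loose jar, 70 across, 100 tall, on the table off to the side. Origin: centre of its underside.

How it is judged:
On the way, in this order (a step that is already met when the one before it is completed fails the run):
1. the catch is swung clear of the lever while the flap is still shut (value of joint catch above 1.1 rad and value of joint flap below 0.05 rad), for 0.2 s.
2. the lever, pressed by the fingers, has raised the flap (value of joint flap above 0.2 rad and angle between lever's own z axis and vertical above 0.33 rad and contact force between the fingers and lever above 1 N), for 0.2 s.
At the end, for the whole second after the job is handed in: the fingers press the lever's long end (over 1 N) so that the lever is tilted more than 0.33 rad from rest and the flap is up by more than 0.2 rad and still; the catch stands open past 1.1 rad; the lever's pin is within 12 mm of where it was and every bystander within 30 mm (all of step 2 and value of joint catch above 1.1 rad and distance of lever from where it was at the start of the episode below 0.012 m and velocity of joint flap between -0.1 and 0.1 rad/s and distance of each of jar_a, weight, beaker, wash_bottle, jar_b, mug, jar_c from where it was at the start of the episode below 0.03 m); the arm keeps its last pose, push and grip.
It fails at once if the robot touches the flap (over 1 N) (contact force between any of the fingers, the arm and flap above 1 N).
It fails at once if the lever is lifted or knocked out of its fork (pin moved over 15 mm) (distance of lever from where it was at the start of the episode above 0.015 m).
It fails at once if a bystander is moved over 30 mm or lifted or tipped (distance of any of jar_a, weight, beaker, wash_bottle, jar_b, mug, jar_c from where it was at the start of the episode above 0.03 m or angle between any of jar_a, weight, beaker, wash_bottle, jar_b, mug, jar_c's own z axis and vertical above 0.3 rad).
It also fails if it takes over 42 s, if anything falls off the work surface, if the arm or the gripper's body presses on something with over 40 N, if the wrist force passes 120 N, or if a joint passes its speed limit or range.

### The arm

A 7-joint arm with a two-finger parallel gripper is mounted at the origin on the work surface. World frame = base frame: x ahead of the robot, y to its left, z up, the work surface at z = 0. Lengths are in m, angles in rad, forces in N, time in s.
With the tool pointing down it reaches from about 0.425 to 0.875 m from the base axis. Payload 9.9 kg.
Tool frame: the origin (TCP) lies midway between the tips of the shut fingers; the grasp point (between the pads) lies 19 mm behind it; z points along the fingers, y is the line along which they close (so a half turn about z gives the same grasp; the last joint's range is limited). The gripper opens to 85 mm and grips with 20 to 120 N. Pads are 22 mm wide; open, the fingers measure 114 mm over their backs; the gripper's body (76 mm by 85 mm) begins 54 mm behind the grasp point. The pads swing forward as they close: fully open they stand 13 mm farther back than shut.
Start: joints at [1.07, 0.576, 0.025, 1.437, -0.015, 1.129, -0.057], TCP at [0.273, -0.617, 0.231] pointing down, gripper open.
Joint ranges: [-2.76, 2.76], [-0.34, 2.15], [-1.52, 1.57], [0.19, 2.46], [-1.09, 4.23], [0.17, 1.99], [-2.82, 2.82]. Speed limits (rad/s): [2.22, 2.22, 3.01, 3.01, 3.14, 3.14, 3.14].

### API

Orientations are given as a 3x3 rotation matrix whose columns are the frame's x, y, z axes.
In Python, from rig import robot gives the robot as it stands. The module is installed in compiled form; this text tells all that it offers.
- The arm moves only by the shell command python3 -m crank 'ROWS'. ROWS is JSON, a list that holds one entry, the list of rows, each a list of 7 numbers: the turn, a rotation vector about the tool's x, y, z in degrees, then the shift along the tool's x, y, z in mm, then the finger opening in mm, from 0 to 85.4. In form: [[[rx, ry, rz, x, y, z, jaw], ...]]. A call has 1 to 12 rows; each row shifts and turns the commanded pose from where the row before left it, along the tool's axes as they then stand; what a row does not reach is not made up. A row lasts 1/8 s, in which the tool goes at most 62.5 mm and 10.7 degrees, less where a joint would pass 70% of its speed; a pose out of reach is approached as far as the arm can. A call with a gripper value outside its range is refused whole. The fingers move at their own pace and stop on an object; the grip force is fixed at half the most. Time passes only in rows, so rows that do not move let the fingers close. It gives the time, the measured TCP pose, the force, the opening and the grip force at its end, in the units of the state.
- robot.observe(): the state, without advancing time (a new reading comes with each control period).
- robot.snapshot(name): name is "side" or "top"; returns the picture (480x640x3 uint8, blue, green, red); there is no depth.
- robot.calibration(name): a dict with "vfov" (degrees; the focal length in pixels is half the picture's height over the tangent of half this angle, whatever the lens; pixels are square), "cx", "cy" (the principal point, pixels), "dist_coeffs" ([k1, k2, p1, p2, k3] as OpenCV has them; the pictures are not rectified), "R" (3x3) and "t" (3): a world point X has camera coordinates R X + t. Camera axes: x right, y down, z forward; pixel columns grow to the right and rows downward; lengths in m; the calibration is good to about 2 mm. A picture is of the moment at which its call begins. calibration takes no time and is no camera call.
- robot.finish_job(): hands the job in; it is judged then, once.
The state is a dict: "time_s": time; "q": joint angles; "qd": joint speeds; "tau": joint torques, N m; "ee_pos": TCP position; "eef_rot": TCP orientation; "force": force on the tool from outside, world axes, zero at the start; "ft_torque": the same for the moment, N m; "gripper_width": opening from 0.0 (shut) to 1.0 (fully open); "grip_force": force on a finger pad.
Only numpy, scipy, OpenCV 4.12 (cv2) and the standard library are available. Lean on these libraries where they do the work, as an engineer would, in place of code of your own. Each camera call takes 0.05 s, during which the arm holds its last target. There are 200 camera calls.

## Working session

There is one attempt and no reset: what is moved stays moved. The work goes in short steps, Python scripts to look and compute and a shell command to move; the robot and the scene stay as the last step left them, time stands still between calls to the robot, and variables do not carry over. Pictures are saved under pics/ and viewed, at most 10 in all, crops included, and the job is handed in when it is done.

```bash
mkdir -p pics; python3 - <<'E'
from rig import robot
import cv2,numpy as np
for n in("side","top"):
    cv2.imwrite(f"pics/{n}0.png",robot.snapshot(n)); c=robot.calibration(n); print(n,c)
s=robot.observe(); print(s["ee_pos"],s["eef_rot"],s["force"],s["gripper_width"],s["time_s"])
E
```

```text
side {'vfov': 44.081129313938575, 'cx': 313.52632372661793, 'cy': 238.59569538528868, 'dist_coeffs': array([-0.06057947,  0.        ,  0.        ,  0.        ,  0.        ]), 'R': array([[ 0.98980099, -0.14091218,  0.02092282],
       [-0.06202466, -0.55849749, -0.82718408],
       [ 0.12824565,  0.81744989, -0.56154139]]), 't': array([-0.59570531,  0.13803397,  1.38863955])}
top {'vfov': 53.200613959600865, 'cx': 317.86972597825905, 'cy': 239.0621180465689, 'dist_coeffs': array([0.00610129, 0.        , 0.        , 0.        , 0.        ]), 'R': array([[-0.02895081, -0.9995781 , -0.00233819],
       [-0.98129715,  0.02886653, -0.19032241],
       [ 0.1903096 , -0.00321553, -0.98171886]]), 't': array([0.01591282, 0.61184144, 1.11549886])}
[ 0.2731207  -0.61685827  0.23055347] [[ 9.14388414e-01  4.04837567e-01 -6.10676879e-04]
 [ 4.04838026e-01 -9.14387505e-01  1.28997157e-03]
 [-3.61663544e-05 -1.42676028e-03 -9.99998982e-01]] [-0.82765534  0.34569102 -0.11293436] 0.9994422112692637 0.1
```

View pics/top0.png

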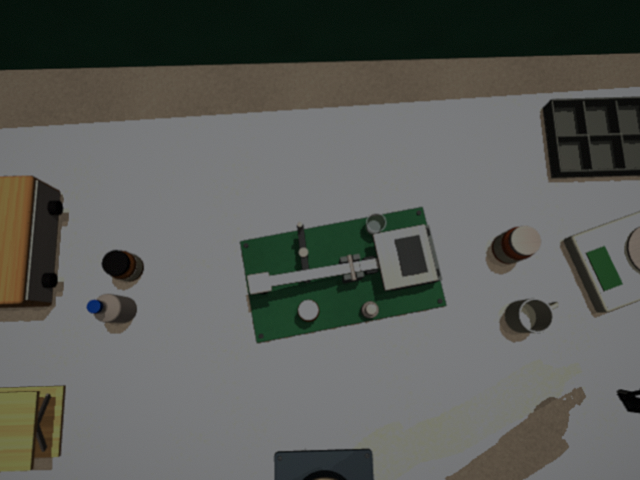

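View pics/side0.png

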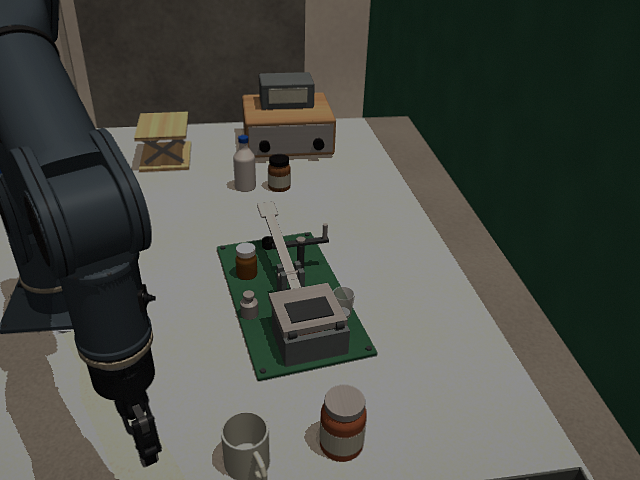

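The top view shows the green plate with corners near (241,241), (426,208), (445,304), (261,341). The paddle is near (259,284) and the peg near (300,226). The side view agrees. I'll enlarge the area.

```bash
python3 - <<'E'
import cv2
a=cv2.imread("pics/top0.png")[195:350,232:452]
cv2.imwrite("pics/topc.png",cv2.resize(cv2.convertScaleAbs(a,alpha=1.5),None,fx=3.6,fy=3.6,interpolation=cv2.INTER_CUBIC))
a=cv2.imread("pics/side0.png")[190:390,210:390]
cv2.imwrite("pics/sidec.png",cv2.resize(cv2.convertScaleAbs(a,alpha=1.5),None,fx=3,fy=3,interpolation=cv2.INTER_CUBIC))
E
```

```text
(no output)
```

View pics/topc.png

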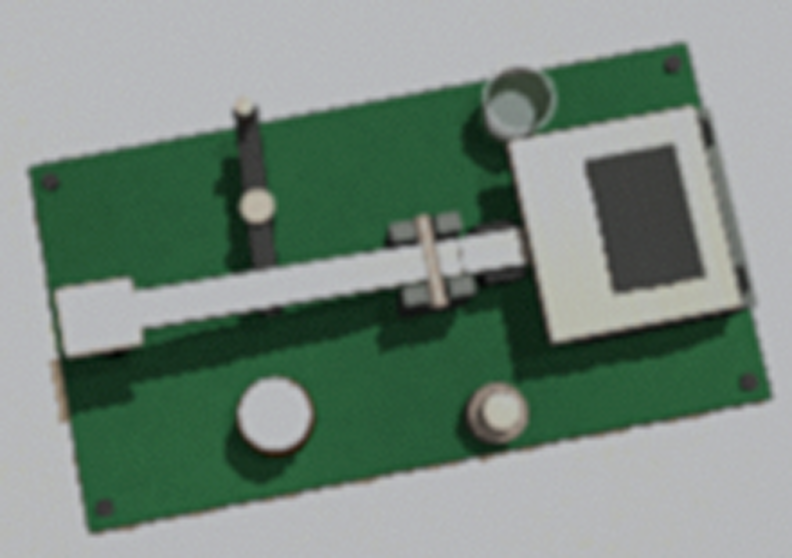

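View pics/sidec.png

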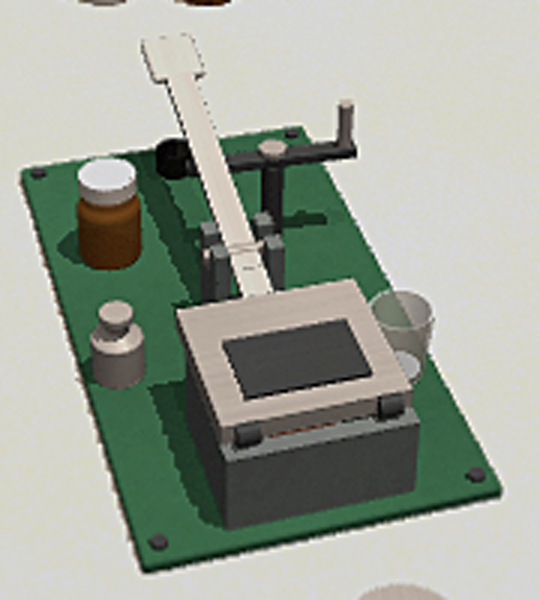

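The enlarged top view puts the plate corners at crop (32,167), (687,42), (770,398), (90,531). The peg top is at (243,106), the paddle centre at (101,317), and the post top at (257,205). In the side crop the peg top is at (346,103). Next I'll fit the stand pose.

```bash
cat > h.py <<'E'
from rig import robot
import cv2,numpy as np
from scipy.optimize import least_squares
def proj(n,P):
    c=robot.calibration(n); f=240/np.tan(np.radians(c["vfov"]/2))
    K=np.array([[f,0,c["cx"]],[0,f,c["cy"]],[0,0,1]])
    return cv2.projectPoints(np.array(P,float).reshape(-1,1,3),cv2.Rodrigues(c["R"])[0],c["t"],K,c["dist_coeffs"])[0].reshape(-1,2)
def S(p,s):  # stand mm -> world m
    s=np.atleast_2d(np.array(s,float))/1000; c,n=np.cos(p[2]),np.sin(p[2])
    return np.c_[p[0]+c*s[:,0]-n*s[:,1],p[1]+n*s[:,0]+c*s[:,1],s[:,2]]
def peg(a,z=136): return [115-60*np.sin(-a),55+60*np.cos(a),z]
E
python3 - <<'E'
from h import *
T=np.array([[32,167],[687,42],[770,398],[90,531],[101,317],[257,205],[243,106]])/3.6+[232,195]
D=np.array([[22,172],[300,127],[500,490],[143,567],[174,58],[272,147],[346,103]])/3+[210,190]
def pts(a): return [[-40,130,12],[440,130,12],[440,-130,12],[-40,-130,12],[0,0,133],[115,55,106],peg(a)]
def r(v):
    W=S(v[:3],pts(v[3])); w=np.ones((7,1)); w[5]=.2
    return np.r_[(w*(proj("top",W)-T)).ravel(),(w*(proj("side",W)-D)).ravel()]
o=least_squares(r,[.6,.1,-1.4,0.],loss="soft_l1"); print(o.x.round(4)); print(r(o.x).round(1).reshape(-1,2))
p=o.x
for n,q in dict(pad=[0,0,133],peg=peg(p[3]),peg_end=peg(1.35),flap=[285,0,96],post=[115,55,106]).items(): print(n,S(p,q).round(3))
E
```

```text
[ 0.5006  0.1361 -1.4062  0.0417]
[[-1.100e+00 -5.000e-01]
 [ 4.000e-01 -1.000e+00]
 [ 1.800e+00 -3.000e-01]
 [-0.000e+00  8.000e-01]
 [-2.100e+00  1.000e-01]
 [ 1.000e-01 -0.000e+00]
 [ 2.000e-01 -3.000e-01]
 [ 9.350e+01 -1.620e+01]
 [ 6.870e+01  1.197e+02]
 [-1.186e+02  2.500e+01]
 [-4.130e+01 -1.331e+02]
 [-9.000e-01 -2.200e+00]
 [ 1.000e-01 -3.000e-01]
 [-0.000e+00 -5.000e-01]]
pad [[0.501 0.136 0.133]]
peg [[0.633 0.039 0.136]]
peg_end [[ 0.596 -0.024  0.136]]
flap [[ 0.547 -0.145  0.096]]
post [[0.574 0.032 0.106]]
```

```bash
python3 - <<'E'
from h import *
T=np.array([[32,167],[687,42],[770,398],[90,531],[101,317],[257,205],[243,106]])/3.6+[232,195]
D=np.array([[300,127],[500,490],[143,567],[22,172],[174,58],[272,147],[346,103]])/3+[210,190]
def pts(a): return [[-40,130,12],[440,130,12],[440,-130,12],[-40,-130,12],[0,0,133],[115,55,106],peg(a)]
def r(v):
    W=S(v[:3],pts(v[3])); w=np.ones((7,1)); w[5]=.2
    return np.r_[(w*(proj("top",W)-T)).ravel(),(w*(proj("side",W)-D)).ravel()]
o=least_squares(r,[.6,.1,-1.4,0.],loss="soft_l1"); print(o.x.round(4)); print(r(o.x).round(1).reshape(-1,2).tolist())
p=o.x; np.save("p.npy",p)
# planned tool frame: x opposite to push direction n
m=p[2]-.67; th=m+np.pi
R=np.array([[np.cos(th),np.sin(th),0],[np.sin(th),-np.cos(th),0],[0,0,-1]])
s=robot.observe(); print("turn",np.degrees(cv2.Rodrigues(s["eef_rot"].T@R)[0].ravel()))
n=np.array([np.cos(m),np.sin(m),0]); d=.017; prev=s["ee_pos"]
def go(l,q):
    global prev; print(l,q.round(4),"tool mm",((q-prev)@R*1000).round(1)); prev=q
a0=p[3]
q=S(p,peg(a0,116))[0]-n*(d+.020); h=q.copy(); h[2]=.23
go("hover",h); go("down",q)
for a in np.linspace(a0,1.38,8): go(f"a{a:.2f}",S(p,peg(a,116))[0]-n*d)
for k,v in dict(pad=[0,0,133],peg=peg(a0)).items(): print(k,S(p,v).round(4))
E
```

```text
[ 0.5008  0.1344 -1.4106  0.0045]
[[-0.2, -0.7], [1.5, -0.4], [2.5, 0.4], [0.5, 0.7], [-1.3, -0.1], [0.3, -0.0], [0.3, -0.1], [1.2, -0.8], [1.6, -0.3], [-0.4, 0.0], [-0.8, -1.2], [-0.7, -1.8], [0.1, -0.2], [-0.2, -0.5]]
turn [-7.95676951e-02 -2.43324942e-02 -3.69122825e+01]
hover [0.6508 0.0712 0.23  ] tool mm [ 7.849e+02 -6.100e+00  6.000e-01]
down [0.6508 0.0712 0.116 ] tool mm [  0.   0. 114.]
a0.00 [0.641  0.0538 0.116 ] tool mm [-20.   0.   0.]
a0.20 [0.6417 0.042  0.116 ] tool mm [-9.9  6.3  0. ]
a0.40 [0.6401 0.0303 0.116 ] tool mm [-11.    4.3   0. ]
a0.59 [0.6362 0.0192 0.116 ] tool mm [-11.6   2.    0. ]
a0.79 [0.6302 0.0091 0.116 ] tool mm [-11.8  -0.3   0. ]
a0.99 [6.224e-01 3.000e-04 1.160e-01] tool mm [-11.5  -2.6   0. ]
a1.18 [ 0.613  -0.0068  0.116 ] tool mm [-10.8  -4.7   0. ]
a1.38 [ 0.6024 -0.0119  0.116 ] tool mm [-9.6 -6.8  0. ]
pad [[0.5008 0.1344 0.133 ]]
peg [[0.6327 0.0389 0.136 ]]
```

```bash
python3 -m crank '[[[0,0,-9.2,0,0,0,0],[0,0,-9.2,0,0,0,0],[0,0,-9.2,0,0,0,0],[0,0,-9.3,0,0,0,0],[0,0,0,50,0,0,0],[0,0,0,50,0,0,0],[0,0,0,50,0,0,0],[0,0,0,50,0,0,0],[0,0,0,50,0,0,0],[0,0,0,50,0,0,0],[0,0,0,50,0,0,0],[0,0,0,50,0,0,0]]]'; python3 -m crank '[[[0,0,0,50,0,0,0],[0,0,0,50,0,0,0],[0,0,0,50,0,0,0],[0,0,0,50,0,0,0],[0,0,0,50,0,0,0],[0,0,0,50,0,0,0],[0,0,0,50,0,0,0],[0,0,0,30,-6,0,0],[0,0,0,0,0,0,0]]]'
```

```text
time_s: 1.6
ee_pos: [0.469, -0.2666, 0.2311]
eef_rot: [[0.488, 0.873, -0.0], [0.873, -0.488, 0.0], [-0.0, -0.0, -1.0]]
force: [1.2, 1.2, 0.1]
gripper_width: 0.001
grip_force: 0.0
time_s: 2.72
ee_pos: [0.6487, 0.0702, 0.2305]
eef_rot: [[0.484, 0.875, -0.001], [0.875, -0.484, 0.002], [0.001, -0.002, -1.0]]
force: [0.5, -0.8, -0.6]
gripper_width: 0.004
grip_force: 0.0
```

```bash
cat > w.py <<'E'
from h import *
import sys
p=np.load("p.npy"); s=robot.observe(); print(s["time_s"],s["ee_pos"].round(4),s["force"].round(2))
def d(l,q): print(l,"tool mm",((np.array(q)-s["ee_pos"])@s["eef_rot"]*1000).round(1))
x=s["eef_rot"][:,0]
q=S(p,peg(p[3],116))[0]; d("before peg",q+x*.037); d("above pad",S(p,[0,0,160])[0])
cv2.imwrite(sys.argv[1],np.hstack([cv2.resize(robot.snapshot("side")[180:330,220:370],(400,400)),cv2.resize(robot.snapshot("top")[190:340,240:390],(400,400))]))
E
python3 w.py pics/a.png
```

```text
2.725 [0.6487 0.0702 0.2305] [ 0.55 -0.8  -0.6 ]
before peg tool mm [  1.8   1.3 114.5]
above pad tool mm [ -15.5 -160.4   70.8]
```

View pics/a.png

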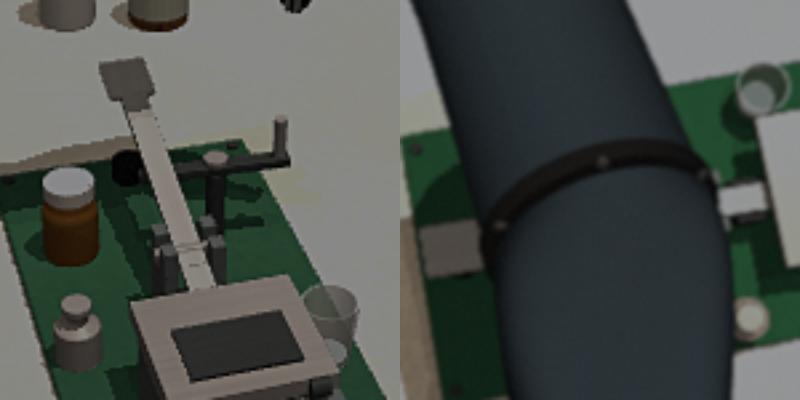

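The side view (left half) shows the peg still at the same spot, with the tool hovering above the crop. The top view is blocked by the arm. I'll go down and push.

```bash
python3 -m crank '[[[0,0,0,2,1,38,0],[0,0,0,0,0,38,0],[0,0,0,0,0,38,0],[0,0,0,0,0,0,0]]]'; python3 w.py pics/b.png
```

```text
time_s: 3.32
ee_pos: [0.6485, 0.0654, 0.1148]
eef_rot: [[0.49, 0.872, -0.006], [0.872, -0.49, -0.002], [-0.004, -0.004, -1.0]]
force: [-0.6, -1.0, 0.7]
gripper_width: 0.0
grip_force: 0.0
3.325 [0.6485 0.0654 0.1148] [-0.57 -0.95  0.71]
before peg tool mm [ 6.1 -0.8 -1.1]
above pad tool mm [ -12.5 -162.7  -44.5]
```

View pics/b.png

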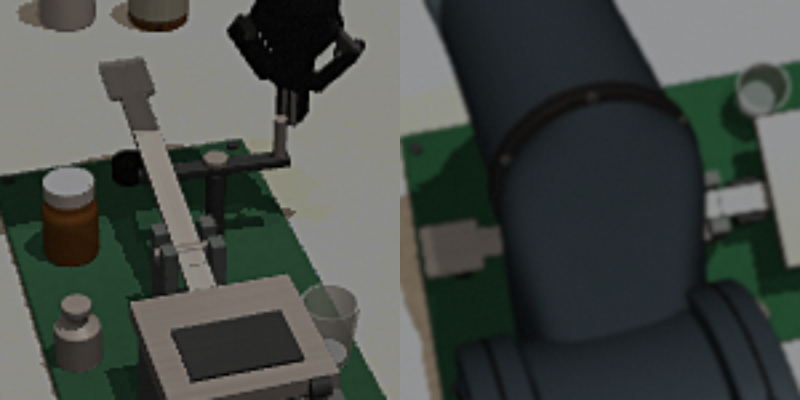

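The fingertip at side crop (290,100) stands just behind the peg (281,125) on the paddle side, at peg height. Now I'll push round the arc.

```bash
python3 -m crank '[[[0,0,0,-7,0,0,0],[0,0,0,-7,0,0,0],[0,0,0,-10,6,0,0],[0,0,0,-11,4,0,0],[0,0,0,-12,2,0,0],[0,0,0,-12,0,0,0],[0,0,0,-12,-3,0,0],[0,0,0,-11,-5,0,0],[0,0,0,-10,-7,0,0],[0,0,0,-2,-2,0,0],[0,0,0,0,0,0,0]]]'; python3 w.py pics/c.png
```

```text
time_s: 4.8
ee_pos: [0.6045, -0.0078, 0.1186]
eef_rot: [[0.485, 0.874, 0.01], [0.874, -0.485, 0.005], [0.009, 0.006, -1.0]]
force: [14.9, 9.9, -6.3]
gripper_width: -0.002
grip_force: 8.0
4.8 [ 0.6045 -0.0078  0.1186] [14.91  9.86 -6.26]
before peg tool mm [91.5  2.   3.1]
above pad tool mm [  74.4 -159.4  -41.7]
```

View pics/c.png

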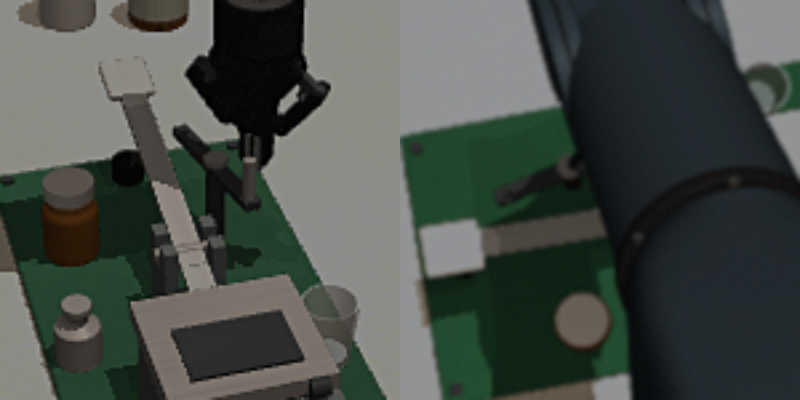

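The catch now lies nearly along the lever, peg at side crop (250,160). The 18 N reading says it is at its stop. I'll back off, rise, and check the angle.

```bash
python3 -m crank '[[[0,0,0,12,0,0,0],[0,0,0,12,0,0,0],[0,0,0,0,0,-30,0],[0,0,0,0,0,-40,0],[0,0,0,10,-35,0,0],[0,0,0,10,-42,0,0],[0,0,0,15,-42,0,0],[0,0,0,15,-40,0,0],[0,0,0,0,0,0,0],[0,0,0,0,0,0,0]]]'; python3 w.py pics/d.png; python3 - <<'E'
from h import *
p=np.load("p.npy")
for a in(1.0,1.2,1.35): print(a,((proj("side",S(p,peg(a)))-[220,180])*400/150).round(0),((proj("side",S(p,[115-80*np.sin(a),55-80*np.cos(a),96]))-[220,180])*400/150).round(0))
E
```

```text
time_s: 6.15
ee_pos: [0.4977, 0.13, 0.1873]
eef_rot: [[0.488, 0.873, -0.0], [0.873, -0.488, -0.001], [-0.001, 0.0, -1.0]]
force: [1.2, 0.1, 0.2]
gripper_width: 0.003
grip_force: 0.0
6.15 [0.4977 0.13   0.1873] [1.2  0.12 0.22]
before peg tool mm [ 23.4 162.2  71.3]
above pad tool mm [ 5.3  0.5 27.3]
1.0 [[268. 152.]] [[151. 131.]]
1.2 [[259. 157.]] [[164. 125.]]
1.35 [[250. 160.]] [[175. 121.]]
```

View pics/d.png

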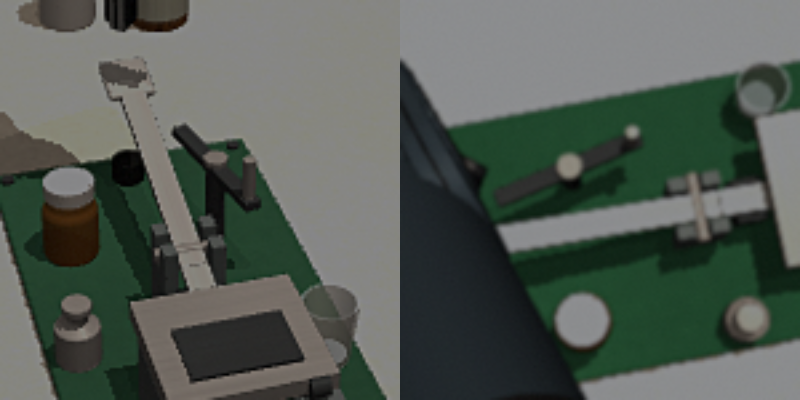

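The peg at (250,160) matches 1.35 rad. One hazard: the finger knuckles' line points at the catch nose, so I'll turn the tool 80° before pressing.

```bash
python3 -m crank '[[[0,0,0,4,0,0,0],[0,0,10,0,0,0,0],[0,0,10,0,0,0,0],[0,0,10,0,0,0,0],[0,0,10,0,0,0,0],[0,0,10,0,0,0,0],[0,0,10,0,0,0,0],[0,0,10,0,0,0,0],[0,0,10,0,0,0,0],[0,0,0,0,0,0,0]]]'; python3 w.py pics/e.png; python3 -c "
from rig import robot;print(robot.observe()['q'].round(2))"
```

```text
time_s: 7.5
ee_pos: [0.5, 0.1337, 0.1872]
eef_rot: [[0.944, -0.329, -0.0], [-0.329, -0.944, -0.0], [0.0, 0.0, -1.0]]
force: [0.6, 1.1, -0.0]
gripper_width: -0.0
grip_force: 0.0
7.5 [0.5    0.1337 0.1872] [ 0.55  1.07 -0.02]
before peg tool mm [193.5  45.9  71.2]
above pad tool mm [ 0.5 -0.9 27.2]
[-0.4   0.39  0.07  1.91 -0.04  0.84 -2.22]
```

Position is good. Now I'll press down in moderate steps.

```bash
python3 -m crank '[[[0,0,0,0,0,20,0],[0,0,0,0,0,20,0],[0,0,0,0,0,12,0],[0,0,0,0,0,10,0],[0,0,0,0,0,10,0],[0,0,0,0,0,10,0],[0,0,0,0,0,0,0]]]';  python3 -m crank '[[[0,0,0,0,0,10,0],[0,0,0,0,0,10,0],[0,0,0,0,0,10,0],[0,0,0,0,0,10,0],[0,0,0,0,0,8,0],[0,0,0,0,0,0,0]]]'
```

```text
time_s: 8.48
ee_pos: [0.5003, 0.135, 0.1055]
eef_rot: [[0.945, -0.328, 0.001], [-0.328, -0.945, 0.001], [0.001, -0.002, -1.0]]
force: [-1.1, 4.9, 6.6]
gripper_width: 0.001
grip_force: 3.2
time_s: 9.22
ee_pos: [0.5006, 0.1338, 0.0575]
eef_rot: [[0.944, -0.329, 0.002], [-0.329, -0.944, 0.0], [0.001, -0.001, -1.0]]
force: [-0.0, -0.6, 4.2]
gripper_width: -0.002
grip_force: 2.3
```

```bash
python3 -m crank '[[[0,0,0,0,0,5,0],[0,0,0,0,0,5,0],[0,0,0,0,0,0,0],[0,0,0,0,0,0,0]]]'; python3 -m crank '[[[0,0,0,0,0,2,0],[0,0,0,0,0,0,0],[0,0,0,0,0,0,0]]]'; python3 w.py pics/f.png
```

```text
time_s: 9.72
ee_pos: [0.501, 0.133, 0.0487]
eef_rot: [[0.944, -0.33, 0.003], [-0.33, -0.944, -0.0], [0.003, -0.001, -1.0]]
force: [-0.8, -3.8, 15.8]
gripper_width: -0.001
grip_force: 7.5
time_s: 10.1
ee_pos: [0.5011, 0.1329, 0.0481]
eef_rot: [[0.944, -0.33, 0.004], [-0.33, -0.944, 0.0], [0.003, -0.001, -1.0]]
force: [-6.1, -4.8, 36.9]
gripper_width: -0.002
grip_force: 17.9
10.1 [0.5011 0.1329 0.0481] [-6.11 -4.83 36.89]
before peg tool mm [192.5  45.2 -67.5]
above pad tool mm [  -0.4   -1.4 -111.9]
```

View pics/f.png

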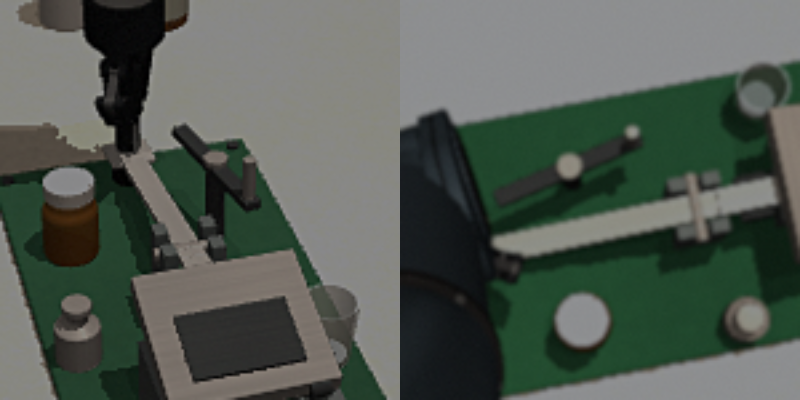

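The flap is raised, the paddle is on its stop at (125,150), the catch is open, and the jars haven't moved. I'll ease the 37 N press slightly, then hand in.

```bash
python3 -m crank '[[[0,0,0,0,0,-1,0],[0,0,0,0,0,0,0],[0,0,0,0,0,0,0],[0,0,0,0,0,0,0]]]'; python3 -c "
from rig import robot
s=robot.observe();print(s['force'],s['ee_pos'])
if 8<s['force'][2]<45: print(robot.finish_job())"
```

```text
time_s: 10.7
ee_pos: [0.5011, 0.1329, 0.0483]
eef_rot: [[0.944, -0.33, 0.003], [-0.33, -0.944, -0.0], [0.003, -0.001, -1.0]]
force: [-3.7, -4.0, 25.4]
gripper_width: -0.001
grip_force: 12.4
[-3.68258874 -3.99212295 25.41205607] [0.5010643  0.13292713 0.04834346]
the job is handed in; nothing more can be done
None
```

I swung the catch to its stop (about 1.35 rad) and handed the job in at 10.7 s, with the paddle held on its rubber stop at about 25 N and the flap up; the judge returned no verdict.

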